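Fit a filter in the helmet blower and snap its cover shut

ROBOT

A 6-joint arm with a two-finger parallel gripper is mounted at the origin on the work surface. World frame = base frame: x ahead of the robot, y to its left, z up, the work surface at z = 0. Lengths are in m, angles in rad, forces in N, time in s.
With the tool pointing down it reaches from about 0.325 to 0.775 m from the base axis. Payload 5.5 kg.
Tool frame: the origin (TCP) lies at the very end of the fingers, on their centre line; the grasp point (between the pads) lies 19 mm behind it; y points along the fingers, x is the direction in which the jaws open and shut, and the axes are right-handed (so a half turn about y gives the same grasp; the last joint's range is limited). The gripper opens to 85 mm and grips with 20 to 120 N. Pads are 22 mm wide; open, the fingers measure 114 mm over their backs; the gripper's body (76 mm by 85 mm) begins 54 mm behind the grasp point. The pads swing forward as they close: fully open they stand 13 mm farther back than shut.
Start: joints at [-1.243, 0.091, 1.231, -0, 1.82, -0.057], TCP at [0.225, -0.556, 0.231] pointing down, gripper open.
Joint ranges: [-2.87, 2.87], [-0.86, 2.18], [0.17, 2.46], [-1.51, 4.65], [0.06, 2.69], [-2.65, 2.65]. Speed limits (rad/s): [2.57, 2.57, 3.01, 3.14, 3.14, 3.14].

INTERFACE

Orientations are given as a unit quaternion [x, y, z, w].
In Python, from station import * gives the robot as it stands. The module is installed in compiled form; this text tells all that it offers.
- The arm moves only by the tool send_rows, never from a script. Its argument "plan" is a list of rows, each an object of numbers: "wx", "wy", "wz": the turn, a rotation vector about the tool's x, y, z in degrees; "dx", "dy", "dz": the shift along the tool's x, y, z in m; "claw": the closure, from 0 (fully open) to 1 (shut). A call has 1 to 12 rows; each row shifts and turns the commanded pose from where the row before left it, along the tool's axes as they then stand; what a row does not reach is not made up. A row lasts 1/8 s, in which the tool goes at most 62.5 mm and 10.7 degrees, less where a joint would pass 70% of its speed; a pose out of reach is approached as far as the arm can. A call with a gripper value outside its range is refused whole. The fingers move at their own pace and stop on an object; "force" is the grip in N (left out, the last holds). Time passes only in rows, so rows that do not move let the fingers close. It gives the time, the measured TCP pose, the force and the opening at its end, in the units of the state.
- state(): the state, without advancing time (a new reading comes with each control period).
- get_image(name): name is "scene" or "top" or "wrist"; returns a dict with "color" (384x512x3 uint8, red, green, blue), "intrinsics" (3x3 intrinsics, pixels), "R" (3x3) and "t" (3): a world point X has camera coordinates R X + t; the wrist camera has in their place "hand_eye" (4x4, takes a point from camera to tool coordinates, whose origin is the TCP and whose axes are the tool frame's). Camera axes: x right, y down, z forward; pixel columns grow to the right and rows downward; lengths in m; the calibration is good to about 2 mm. A picture is of the moment at which its call begins: read the wrist's pose just before it. There is no depth.
- sign_off(): hands the job in, once; it reports no verdict.
Trained networks look in a picture, given as the dict that the camera call returned (one of the last four; its "shot" number tells which), for a name from the list of things; names that differ only in an ending like _2 or _b are one class to them, and where a whole thing is asked for, a point or a joint stands for the part that bears it (a point fixed in the world has none). Each returns a list of dicts, best first, with "confidence" (0 to 1); they miss things now and then, are a little off and sometimes report something else, mostly with a low value. They report only what shows in the picture. A call takes as long as a camera call. They do not tell look-alikes from the thing itself.
- boxes_of(picture, name): "pixel" ([column, row] in pixels, amid what is visible of it).
- regions_of(picture, name): "mask" (384x512 bool, what is visible of it) and "pixel" ([column, row] in pixels, amid what is visible of it).
The state is a dict: "time": time; "qpos": joint angles; "qd": joint speeds; "tau": joint torques, N m; "position": TCP position; "tool_rot": TCP orientation; "force": force on the tool from outside, world axes, zero at the start; "ft_torque": the same for the moment, N m; "opening": finger opening in m.
Only numpy, scipy, OpenCV 4.12 (cv2) and the standard library are available. Lean on these libraries where they do the work, as an engineer would, in place of code of your own. Each camera call takes 0.05 s, during which the arm holds its last target. There are 200 camera calls.

TASK

Fit the rectangular filter cartridge, grip bar up, into the open bay of the air-fed helmet's blower, setting it gently on the bay floor rather than dropping it. Then swing the blower's cover down over it and press its free edge until it snaps past the catch and is fully shut. Leave the round canister and the hammer where they lie.

Things in the scene. Friction and masses are not known exactly. Their poses are not given: they have to be found in the camera images.
- blower: Blower unit: grey plastic box on a steel plate bolted to the table (immovable). Origin: on the table, below the bay's centre; axes as bay. Box with the bay 108 mm (x) by 146 mm (y); beside it at y = 72 to 132 mm the fan housing, 58 mm high, with a black hose stub out to y = 144 mm. Plate 150 mm (x) by 250 mm (y = -95 to 155 mm), 6 mm thick. The catch stands 13 mm out from the front wall at most.
- bay (a point): Centre of the floor of the blower's open bay, 14 mm above the table. Axes: z up; x from the front wall (the one with the catch) to the hinge wall; y along the hinge, towards the fan housing. Bay inside 96 mm (x) by 134 mm (y), walls 6 mm thick, rim 58 mm above this floor (72 mm above the table).
- cover_hinge (a point): Middle of the cover's hinge line, on the blower: at bay x = 58 mm, y = 0, 58 mm above the bay floor (72 mm above the table). Axes as those of the bay; the hinge line is y.
- cover (a joint): Cover angle: 0 shut flat, 1.57 upright, 2.0 leaning fully back; starts 1.65 to 1.95. Stiff hinge: it stays where left; about 3 N at the free edge swings it. Near 0.1 a tongue under its free edge meets a sprung catch on the front wall; about 9 to 15 N down on the free edge snaps the tongue past its steel roller and the catch then holds it below 0.02. Let go before the snap it stays ajar, above 0.04.
- cover_edge (a point): Point to push and press: on the cover's outer face (top when shut), mid-width, 103 mm from the hinge line, 15 mm from the free edge. Cover: grey plastic plate with five black slots, 116 mm (hinge to free edge) by 146 mm by 8 mm; its outer face lies 9 mm outside the hinge line, 81 mm above the table when shut. Axes turn with it: z outward normal (up when shut), x from free edge to hinge, y along the hinge.
- filter: Filter cartridge: white plastic block 84 mm (x) by 120 mm (y) by 24 mm, brownish pleat lines on top, and on its middle a grip bar 60 mm long (along x), 14 mm thick (y), 26 mm high (50 mm over all). 0.1 to 0.2 kg. Origin: centre of the underside; z up. It lies bar up on the table and fits the bay with its x along the bay's x, either way round.
- canister: Bystander: round white filter canister 90 mm across, 72 mm high with its neck; origin at the centre of the underside.
- hammer: Bystander: hammer 260 mm long lying along its x; origin below its middle.
Mind the look-alikes: they are no part of the job. What is shaped like the filter but black is not meant.

How it is judged:
On the way, in this order (a step that is already met when the one before it is completed fails the run):
1. the cartridge lies flat on the bay floor, let go, with the cover still open (x of filter in the frame of bay between -0.011 and 0.011 m and y of filter in the frame of bay between -0.013 and 0.013 m and z of filter in the frame of bay between -0.004 and 0.004 m and angle between the x axis of filter and the x axis of bay, either way round below 0.22 rad and angle between filter's own z axis and vertical below 0.08 rad and linear speed of filter below 0.02 m/s and contact force between the fingers and filter below 0.1 N and value of joint cover above 0.5 rad), for 0.2 s.
2. the cover is snapped shut over it (x of filter in the frame of bay between -0.011 and 0.011 m and y of filter in the frame of bay between -0.013 and 0.013 m and z of filter in the frame of bay between -0.004 and 0.004 m and angle between the x axis of filter and the x axis of bay, either way round below 0.22 rad and angle between filter's own z axis and vertical below 0.08 rad and value of joint cover below 0.03 rad), for 0.2 s.
At the end, for the whole second after the job is handed in: The cartridge lies flat and bar up on the bay floor (within 4 mm of it in height, inside the bay walls, its x along the bay's x within 0.22 rad), at rest, and the cover is snapped shut (below 0.03 rad). No bystander has moved more than 30 mm, and the canister stands upright (all of step 2 and linear speed of filter below 0.02 m/s); the robot touches nothing.
It fails at once if the cartridge is dropped (it falls freely by more than about 25 mm) (contact force between the fingers and filter below 0.05 N and linear speed of filter above 0.7 m/s).
It fails at once if a bystander is moved by more than 30 mm or the canister tipped (distance of any of canister, hammer from where it was at the start of the episode above 0.03 m or angle between canister's own z axis and vertical above 0.3 rad).
It also fails if it takes over 64 s, if anything falls off the work surface, if the arm or the gripper's body presses on something with over 40 N, if the wrist force passes 120 N, or if a joint passes its speed limit or range.

## Working session

There is one attempt and no reset: what is moved stays moved. The work goes in short steps, Python scripts to look and compute and a tool call to move; the robot and the scene stay as the last step left them, time stands still between calls to the robot, and variables do not carry over. Pictures are saved under pics/ and viewed, about 8 in all and at most 12, crops included, and the job is handed in when it is done.

Besides the shell and the picture viewer there is one more tool, called after "Call:" by a JSON object that holds its "method" and its "body". send_rows: Moves the arm, as the interface text tells. Its arguments: {"type":"object","properties":{"plan":{"type":"array","items":{"type":"object","properties":{"wx":{"type":"number"},"wy":{"type":"number"},"wz":{"type":"number"},"dx":{"type":"number"},"dy":{"type":"number"},"dz":{"type":"number"},"claw":{"type":"number"}}}},"force":{"type":"number"}},"required":["plan"]}

```bash
mkdir -p pics; cat > h.py <<'E'
from station import *
import numpy as np, cv2
from scipy.spatial.transform import Rotation as Ro
def save(p,n): cv2.imwrite('pics/'+n+'.png',cv2.cvtColor(p['color'],cv2.COLOR_RGB2BGR))
def cam(p,s=None):
    # returns camera->world rotation and camera centre
    if 'R' in p:
        R=np.array(p['R']);return R.T,-R.T@np.array(p['t'])
    H=np.array(p['hand_eye']);Rt=Ro.from_quat(s['tool_rot']).as_matrix()
    return Rt@H[:3,:3],Rt@H[:3,3]+np.array(s['position'])
def ray(p,px,z,s=None):
    A,c=cam(p,s);d=A@np.linalg.inv(p['intrinsics'])@np.array([px[0],px[1],1.])
    return c+d*(z-c[2])/d[2]
def proj(p,X,s=None):
    A,c=cam(p,s);q=np.array(p['intrinsics'])@(A.T@(np.array(X)-c));return q[:2]/q[2]
def tool(v,s): return Ro.from_quat(s['tool_rot']).inv().apply(v)
E
python3 - <<'E'
from h import *
s=state();print(s); print(Ro.from_quat(s['tool_rot']).as_matrix().round(3))
P={}
for n in('scene','top'):
    p=get_image(n);save(p,n)
    print(n,cam(p)[1].round(3))
    for k in('filter','blower','cover','canister','hammer'):
        for r in regions_of(p,k):
            m=r['mask'];print(k,round(r['confidence'],2),np.round(r['pixel']),m.sum(),p['color'][m].mean(0).round(),ray(p,r['pixel'],0.03).round(3))
cv2.imwrite('pics/both.png',np.hstack([cv2.imread('pics/scene.png'),cv2.imread('pics/top.png')])[:, :])
E
```

```text
{'time': 0.0, 'qpos': array([-1.24272529e+00,  9.18878168e-02,  1.23189828e+00, -2.91959728e-05,
        1.81974976e+00, -5.67182241e-02]), 'qd': array([ 0.00075977,  0.00130106, -0.00105777,  0.00040965,  0.00039342,
       -0.00080776]), 'tau': array([-1.09199489e-03, -4.58735240e+01, -4.18018126e+01,  3.85178055e-05,
        1.17262319e-02,  2.72502490e-05]), 'position': array([ 0.22511109, -0.55588091,  0.2301265 ]), 'tool_rot': array([-0.58597018,  0.39572466, -0.39461846,  0.5867855 ]), 'force': array([ 1.17525531, -0.31258153, -0.05113498]), 'ft_torque': array([-0.02113509, -0.00618216,  0.01617265]), 'opening': 0.08557395641521319}
[[ 0.375 -0.001  0.927]
 [-0.927  0.002  0.375]
 [-0.002 -1.     0.   ]]
scene [1.224 0.262 1.007]
filter 0.9 [251. 282.] 1482 [118. 105.  88.] [0.677 0.095 0.03 ]
filter 0.8 [291. 234.] 1190 [238. 239. 234.] [0.498 0.155 0.03 ]
filter 0.76 [317. 296.] 1568 [116. 103.  86.] [0.664 0.264 0.03 ]
filter 0.7 [311. 197.] 943 [113. 100.  84.] [0.341 0.179 0.03 ]
blower 0.66 [177. 213.] 4268 [138. 143. 146.] [ 0.527 -0.18   0.03 ]
cover 0.93 [165. 205.] 1627 [ 99. 103. 105.] [ 0.512 -0.225  0.03 ]
canister 0.66 [ 88. 200.] 847 [248. 250. 249.] [ 0.565 -0.451  0.03 ]
hammer 0.66 [390. 274.] 1088 [202. 192. 170.] [0.539 0.434 0.03 ]
top [0.271 0.014 1.498]
filter 0.89 [192. 192.] 1036 [203. 200. 189.] [0.468 0.163 0.03 ]
filter 0.85 [161. 134.] 1045 [96. 85. 72.] [0.647 0.268 0.03 ]
filter 0.8 [219. 131.] 1054 [94. 84. 72.] [0.661 0.088 0.03 ]
filter 0.69 [137. 292.] 1192 [97. 87. 75.] [0.158 0.319 0.03 ]
filter 0.57 [184. 239.] 1103 [101.  91.  79.] [0.321 0.183 0.03 ]
blower 0.87 [295. 176.] 4394 [119. 122. 123.] [ 0.526 -0.153  0.03 ]
cover 0.73 [302. 147.] 626 [87. 89. 90.] [ 0.619 -0.173  0.03 ]
canister 0.87 [386. 169.] 778 [216. 219. 213.] [ 0.554 -0.441  0.03 ]
hammer 0.93 [101. 183.] 928 [145. 134. 114.] [0.487 0.444 0.03 ]
```

View pics/top.png

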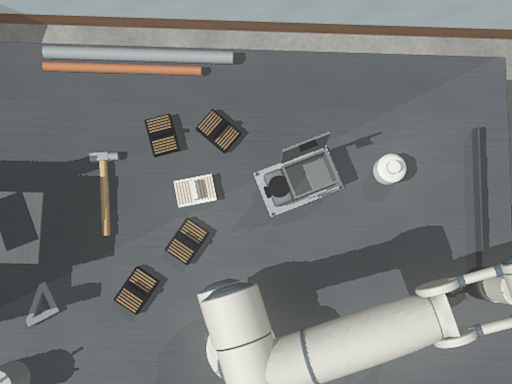

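View pics/scene.png

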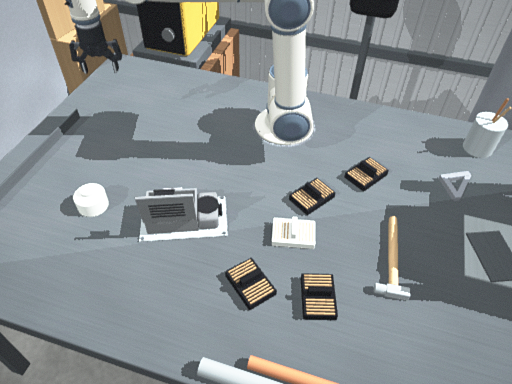

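The real cartridge is the white one, at about (192,192) in the top picture and (294,233) in the scene picture. The black ones are look-alikes. The blower is at about (298,180) in the top picture, with its cover on the far (+x) side and the fan on the +y side. I'll look at the blower with the wrist camera on the way to the cartridge.

Call:
{"method": "send_rows", "body": {"plan": [{"dx":-0.015,"dz":0.02,"dy":-0.04},{"dx":-0.03,"dz":0.046,"dy":-0.015},{"dx":-0.03,"dz":0.046,"dy":-0.015},{"dx":-0.03,"dz":0.046,"dy":-0.015},{"dx":-0.03,"dz":0.046,"dy":-0.015},{"dx":-0.03,"dz":0.046,"dy":-0.015},{"dx":-0.03,"dz":0.046,"dy":-0.015},{"dx":-0.03,"dz":0.046,"dy":-0.015},{"dx":-0.015,"dz":0.02},{},{}]}}

```text
schema error: expected keys wx, wy, wz, dx, dy, dz, claw
```

```bash
python3 - <<'E'
from h import *
s=state();print(s['time'],s['position'],s['qpos'].round(2))
p=get_image('wrist');save(p,'w1');print(p['hand_eye'].round(3),p['intrinsics']); import pickle;pickle.dump((p,s),open('w1.pkl','wb'))
A,c=cam(p,s);print(c,A.round(2))
for k in('blower','cover','canister'):
    for r in regions_of(p,k): print(k,r['confidence'],r['pixel'],r['mask'].sum())
E
```

```text
0.6 [ 0.22522311 -0.55612973  0.23130146] [-1.24  0.09  1.23 -0.    1.82 -0.06]
[[ 1.     0.     0.     0.   ]
 [-0.    -0.299  0.954 -0.143]
 [ 0.    -0.954 -0.299  0.076]
 [ 0.     0.     0.     1.   ]] [[301.79645907   0.         252.60929685]
 [  0.         301.79645907 190.93670185]
 [  0.           0.           1.        ]]
[ 0.29596734 -0.52753104  0.37406455] [[ 0.38 -0.88 -0.28]
 [-0.93 -0.36 -0.11]
 [ 0.    0.3  -0.95]]
```

View pics/w1.png

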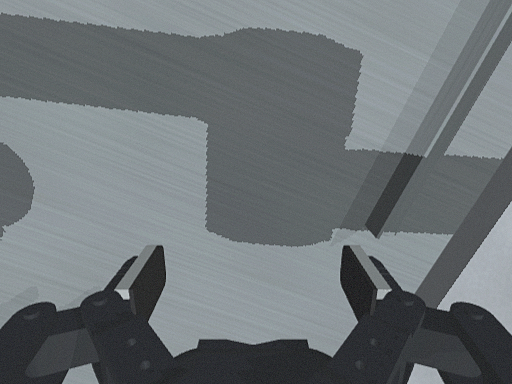

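That view showed only table, shadow and fingers. The call was refused because every row needs all seven keys. Resending.

Call:
{"method": "send_rows", "body": {"plan": [{"wx":0,"wy":0,"wz":0,"claw":0,"dx":-0.015,"dz":0.02,"dy":-0.04},{"wx":0,"wy":0,"wz":0,"claw":0,"dx":-0.03,"dz":0.046,"dy":-0.015},{"wx":0,"wy":0,"wz":0,"claw":0,"dx":-0.03,"dz":0.046,"dy":-0.015},{"wx":0,"wy":0,"wz":0,"claw":0,"dx":-0.03,"dz":0.046,"dy":-0.015},{"wx":0,"wy":0,"wz":0,"claw":0,"dx":-0.03,"dz":0.046,"dy":-0.015},{"wx":0,"wy":0,"wz":0,"claw":0,"dx":-0.03,"dz":0.046,"dy":-0.015},{"wx":0,"wy":0,"wz":0,"claw":0,"dx":-0.03,"dz":0.046,"dy":-0.015},{"wx":0,"wy":0,"wz":0,"claw":0,"dx":-0.03,"dz":0.046,"dy":-0.015},{"wx":0,"wy":0,"wz":0,"claw":0,"dx":-0.015,"dz":0.02,"dy":0},{"wx":0,"wy":0,"wz":0,"claw":0,"dx":0,"dz":0,"dy":0},{"wx":0,"wy":0,"wz":0,"claw":0,"dx":0,"dz":0,"dy":0}]}}

```text
time: 2.17
position: [0.4704, -0.1983, 0.3761]
tool_rot: [0.586, -0.395, 0.395, -0.586]
force: [0.3, -0.7, -0.1]
opening: 0.0854
```

```bash
python3 - <<'E'
from h import *
s=state();print(s['time'],s['position'],s['qpos'].round(2))
p=get_image('wrist');save(p,'w2'); import pickle;pickle.dump((p,s),open('w2.pkl','wb'))
A,c=cam(p,s);print(c,A.round(2))
for k in('blower','cover','canister'):
    for r in regions_of(p,k): print(k,r['confidence'],r['pixel'],r['mask'].sum())
E
```

```text
2.175 [ 0.47037625 -0.19825665  0.37612011] [-0.47 -0.07  1.13 -0.    2.08  0.72]
[ 0.54119703 -0.16965448  0.51884451] [[ 0.38 -0.88 -0.28]
 [-0.93 -0.36 -0.11]
 [ 0.    0.3  -0.95]]
blower 0.84 [251.6, 96.1] 18097
canister 0.97 [418.7, 153.4] 3194
```

View pics/w2.png

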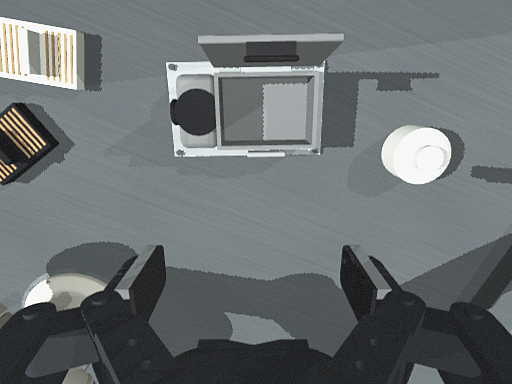

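The wrist view shows the blower: plate corners near (167,63), (325,66), (321,153) and (175,157), open bay centred at about (267,108), cover leaning back at the top, canister at (418,154). I'll enlarge a crop to pick corners.

```bash
python3 -c "
import cv2
i=cv2.imread('pics/w2.png')[25:170,155:355];cv2.imwrite('pics/w2c.png',cv2.resize(i,None,fx=4,fy=4,interpolation=cv2.INTER_CUBIC))"
```

```text
(no output)
```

View pics/w2c.png

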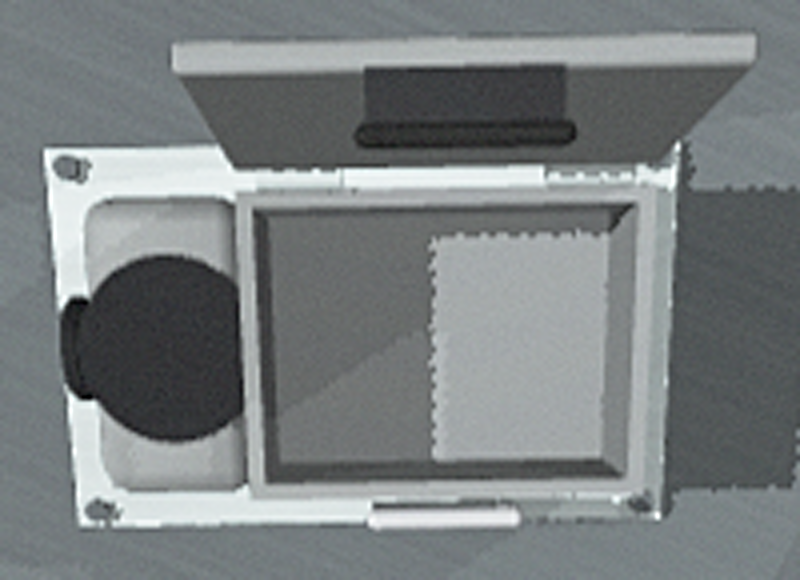

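```bash
cat > bay.py <<'E'
from h import *
import pickle; from scipy.optimize import least_squares
p,s=pickle.load(open('w2.pkl','rb'))
D=[(43,148,75,155,6),(80,525,-75,155,6),(661,520,-75,-95,6),(683,140,75,-95,6),(237,193,54,73,72),(254,497,-54,73,72),(655,489,-54,-73,72),(657,185,54,-73,72),(254,209,48,67,72),(268,480,-48,67,72),(625,474,-48,-67,72),(638,203,48,-67,72)]
D=np.array(D,float);px=D[:,:2]/4+[154.6,24.6];M=D[:,2:]/1000
W=lambda v,M:Ro.from_euler('z',v[2]).apply(M)+[v[0],v[1],0]
f=lambda v:np.ravel([proj(p,X,s) for X in W(v,M)]-px)
r=least_squares(f,[.52,-.19,.37],loss='soft_l1');print(r.x,np.degrees(r.x[2]));print(r.fun.reshape(-1,2).round(1).tolist())
# cover angle: free-edge outer/inner corners
for a in np.arange(1.6,2.0,.05):
    h=[]
    for y in(73,-73):
        for zz in (9,1):
            c,sn=np.cos(a),np.sin(a); x=-.116*c+zz/1e3*sn; z=.116*sn+zz/1e3*c
            h.append(proj(p,W(r.x,np.array([[.058+x,y/1e3,.072+z]]))[0],s))
    print(round(a,2),((np.array(h)-[154.6,24.6])*4).round().tolist())
E
python3 bay.py
```

```text
[ 0.52919577 -0.19598432  0.39951462] 22.890501746366848
[[0.4, 0.0], [-0.0, 0.2], [0.3, -0.6], [-0.2, -0.5], [-0.3, -0.9], [-0.7, 0.9], [-2.8, 1.4], [0.5, -0.6], [-0.0, -0.4], [-0.4, 1.0], [0.9, 1.2], [0.7, -0.4]]
1.6 [[175.0, 83.0], [177.0, 118.0], [760.0, 74.0], [758.0, 109.0]]
1.65 [[174.0, 59.0], [176.0, 93.0], [761.0, 49.0], [760.0, 84.0]]
1.7 [[173.0, 34.0], [175.0, 68.0], [762.0, 24.0], [761.0, 59.0]]
1.75 [[172.0, 10.0], [174.0, 44.0], [762.0, -0.0], [761.0, 34.0]]
1.8 [[172.0, -14.0], [173.0, 19.0], [762.0, -24.0], [761.0, 10.0]]
1.85 [[172.0, -37.0], [172.0, -5.0], [761.0, -47.0], [761.0, -14.0]]
1.9 [[172.0, -60.0], [172.0, -28.0], [760.0, -69.0], [761.0, -38.0]]
1.95 [[172.0, -81.0], [172.0, -50.0], [759.0, -91.0], [760.0, -60.0]]
```

Call:
{"method": "send_rows", "body": {"plan": [{"wx":0,"wy":3,"wz":0,"claw":0,"dx":-0.04,"dz":0.01,"dy":0},{"wx":0,"wy":3,"wz":0,"claw":0,"dx":-0.05,"dz":0.01,"dy":0.0},{"wx":0,"wy":3,"wz":0,"claw":0,"dx":-0.05,"dz":0.01,"dy":0.0},{"wx":0,"wy":3,"wz":0,"claw":0,"dx":-0.05,"dz":0.01,"dy":0},{"wx":0,"wy":0,"wz":0,"claw":0,"dx":-0.055,"dz":0,"dy":0.02},{"wx":0,"wy":0,"wz":0,"claw":0,"dx":-0.05,"dz":0,"dy":0.02},{"wx":0,"wy":0,"wz":0,"claw":0,"dx":-0.03,"dz":0,"dy":0.03},{"wx":0,"wy":0,"wz":0,"claw":0,"dx":0,"dz":0,"dy":0.03},{"wx":0,"wy":0,"wz":0,"claw":0,"dx":0,"dz":0,"dy":0},{"wx":0,"wy":0,"wz":0,"claw":0,"dx":0,"dz":0,"dy":0}]}}

```text
time: 3.62
position: [0.4291, 0.1277, 0.2777]
tool_rot: [-0.541, 0.454, -0.455, 0.542]
force: [0.6, -0.8, -0.2]
opening: 0.0852
```

```bash
python3 - <<'E'
from h import *
s=state();print(s['time'],s['position'],s['qpos'].round(2))
p=get_image('wrist');save(p,'w3'); import pickle;pickle.dump((p,s),open('w3.pkl','wb'))
for r in regions_of(p,'filter'):
    m=r['mask'];print(r['confidence'],r['pixel'],m.sum(),p['color'][m].mean(0).round())
E
```

```text
3.625 [0.4290646  0.12769409 0.27766418] [ 0.21 -0.3   1.51 -0.    1.93  1.61]
0.83 [210.3, 221.0] 4809 [90. 80. 67.]
0.8 [163.2, 2.2] 416 [31. 31. 33.]
0.8 [95.1, 281.7] 1352 [79. 71. 61.]
0.68 [235.7, 115.8] 6368 [226. 220. 205.]
0.57 [325.6, 8.2] 788 [80. 73. 64.]
```

View pics/w3.png

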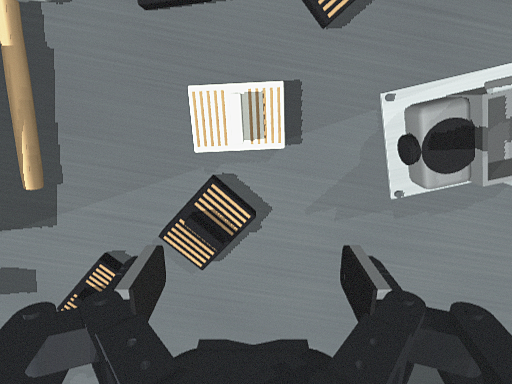

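The white cartridge is clear at about (237,117), with a black look-alike just below it at (210,222). I'll fit the block and bar silhouette to the mask.

```bash
cat > fit.py <<'E'
from h import *
import pickle,itertools,sys; from scipy.optimize import minimize
def box(x,y,z0,z1): return np.array(list(itertools.product((-x,x),(-y,y),(z0,z1))))/1000
B=[box(42,60,0,24),box(30,7,24,50)]
def fit(p,s,m,v0,z=0.):
    m=cv2.morphologyEx(m.astype(np.uint8),cv2.MORPH_CLOSE,np.ones((5,5)))
    S=8
    def cost(v):
        i=np.zeros(m.shape,np.uint8)
        for b in B:
            q=np.array([proj(p,X,s) for X in Ro.from_euler('z',v[2]).apply(b)+[v[0],v[1],z]])
            cv2.fillConvexPoly(i,cv2.convexHull((q*S).round().astype(np.int32)),1,shift=3)
        return (i!=m).sum()/m.sum()
    sim=np.array(v0)+np.array([[0,0,0],[.01,0,0],[0,.01,0],[0,0,.1]])
    return minimize(cost,v0,method='Nelder-Mead',options=dict(initial_simplex=sim,xatol=1e-4,fatol=1e-4,maxiter=400))
if __name__=='__main__':
    s=state();p=get_image('wrist')
    r=max(regions_of(p,'filter'),key=lambda r:p['color'][r['mask']].mean())
    v0=ray(p,r['pixel'],.024,s)
    for a in(.05,.2,.35):
        o=fit(p,s,r['mask'],[v0[0],v0[1],a]);print(o.x.round(4),o.fun)
    v=o.x; g=np.array([v[0],v[1],.29]);print(s['position'],'to above TCP .29, tool:',tool(g-s['position'],s).round(4))
    tx=Ro.from_quat(s['tool_rot']).as_matrix()[:,0];print('tool x yaw',np.degrees(np.arctan2(tx[1],tx[0])),'want',np.degrees(v[2])-90)
E
python3 fit.py
```

```text
[0.4766 0.1556 0.2097] 0.044872833306334035
[0.476  0.1558 0.2169] 0.047464765916086185
[0.4761 0.1549 0.2252] 0.04730277012797667
[0.42933196 0.12777373 0.27817508] to above TCP .29, tool: [-0.0186 -0.0117  0.0508]
tool x yaw -80.02578869013188 want -77.09719717341937
```

Call:
{"method": "send_rows", "body": {"plan": [{"wx":0,"wy":-2.4,"wz":0,"claw":0.3,"dx":-0.009,"dz":0.025,"dy":0.03},{"wx":0,"wy":0,"wz":0,"claw":0.3,"dx":-0.009,"dz":0.025,"dy":0.04},{"wx":0,"wy":0,"wz":0,"claw":0.3,"dx":0,"dz":0,"dy":0.045},{"wx":0,"wy":0,"wz":0,"claw":0.3,"dx":0,"dz":0,"dy":0},{"wx":0,"wy":0,"wz":0,"claw":0.3,"dx":0,"dz":0,"dy":0}]}}

```text
time: 4.45
position: [0.475, 0.1556, 0.1638]
tool_rot: [-0.55, 0.442, -0.444, 0.552]
force: [-0.3, -0.6, 0.9]
opening: 0.0597
```

```bash
python3 fit.py; python3 - <<'E'
from h import *
s=state();print(s['opening']);p=get_image('wrist');save(p,'w4')
E
```

```text
[0.4763 0.1562 0.2101] 0.03228834240660785
[0.476  0.1567 0.2204] 0.030598836117889994
[0.4765 0.1562 0.2255] 0.03303923409048245
[0.47501413 0.15564341 0.16378046] to above TCP .29, tool: [-0.0003 -0.1262  0.0019]
tool x yaw -77.5732465413082 want -77.08098361869051
0.05979085402524004
```

View pics/w4.png

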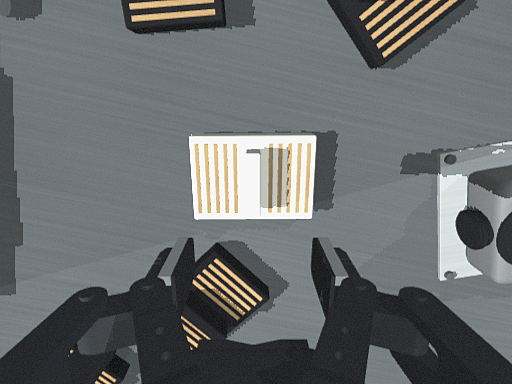

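The cartridge bar is centred between the fingers, and the two fits agree within 1 mm. Descending to grip the bar with the fingertips about 4 mm above the block.

Call:
{"method": "send_rows", "body": {"plan": [{"wx":0,"wy":-0.3,"wz":0,"claw":0.3,"dx":-0.0005,"dz":0.001,"dy":0.04},{"wx":0,"wy":0,"wz":0,"claw":0.3,"dx":0,"dz":0,"dy":0.04},{"wx":0,"wy":0,"wz":0,"claw":0.3,"dx":0,"dz":0,"dy":0.03},{"wx":0,"wy":0,"wz":0,"claw":0.5,"dx":0,"dz":0,"dy":0.018},{"wx":0,"wy":0,"wz":0,"claw":0.6,"dx":0,"dz":0,"dy":0.007},{"wx":0,"wy":0,"wz":0,"claw":0.7,"dx":0,"dz":0,"dy":0},{"wx":0,"wy":0,"wz":0,"claw":1,"dx":0,"dz":0,"dy":0},{"wx":0,"wy":0,"wz":0,"claw":1,"dx":0,"dz":0,"dy":0},{"wx":0,"wy":0,"wz":0,"claw":1,"dx":0,"dz":0,"dy":0},{"wx":0,"wy":0,"wz":0,"claw":1,"dx":0,"dz":0,"dy":0}], "force": 40}}

```text
time: 5.85
position: [0.4762, 0.1566, 0.0279]
tool_rot: [-0.552, 0.441, -0.442, 0.553]
force: [-0.0, 0.2, 5.8]
opening: 0.0134
```

Call:
{"method": "send_rows", "body": {"plan": [{"wx":0,"wy":0,"wz":0,"claw":1,"dx":0,"dz":0,"dy":-0.01},{"wx":0,"wy":0,"wz":0,"claw":1,"dx":0,"dz":0,"dy":-0.03},{"wx":0,"wy":0,"wz":0,"claw":1,"dx":0,"dz":0,"dy":-0.04},{"wx":0,"wy":-6,"wz":0,"claw":1,"dx":0,"dz":0,"dy":-0.05},{"wx":0,"wy":-10,"wz":0,"claw":1,"dx":0,"dz":0,"dy":-0.02},{"wx":0,"wy":-10,"wz":0,"claw":1,"dx":0,"dz":0,"dy":0},{"wx":0,"wy":-10,"wz":0,"claw":1,"dx":0,"dz":0,"dy":0},{"wx":0,"wy":-10,"wz":0,"claw":1,"dx":0,"dz":0,"dy":0},{"wx":0,"wy":-10,"wz":0,"claw":1,"dx":0,"dz":0,"dy":0},{"wx":0,"wy":-10,"wz":0,"claw":1,"dx":0,"dz":0,"dy":0},{"wx":0,"wy":-10,"wz":0,"claw":1,"dx":0,"dz":0,"dy":0},{"wx":0,"wy":-10,"wz":0,"claw":1,"dx":0,"dz":0,"dy":0}]}}

```text
time: 7.35
position: [0.4748, 0.1563, 0.1762]
tool_rot: [0.705, 0.056, -0.056, -0.705]
force: [-0.2, 0.0, -0.8]
opening: 0.013
```

Call:
{"method": "send_rows", "body": {"plan": [{"wx":0,"wy":-10,"wz":0,"claw":1,"dx":0,"dz":0,"dy":0},{"wx":0,"wy":-10,"wz":0,"claw":1,"dx":0,"dz":0,"dy":0},{"wx":0,"wy":-10,"wz":0,"claw":1,"dx":0,"dz":0,"dy":0},{"wx":0,"wy":-10,"wz":0,"claw":1,"dx":0,"dz":0,"dy":0},{"wx":0,"wy":-10,"wz":0,"claw":1,"dx":0,"dz":0,"dy":0},{"wx":0,"wy":-10,"wz":0,"claw":1,"dx":0,"dz":0,"dy":0},{"wx":0,"wy":-10,"wz":0,"claw":1,"dx":0,"dz":0,"dy":0},{"wx":0,"wy":-10,"wz":0,"claw":1,"dx":0,"dz":0,"dy":0},{"wx":0,"wy":-10,"wz":0,"claw":1,"dx":0,"dz":0,"dy":0},{"wx":0,"wy":-10,"wz":0,"claw":1,"dx":0,"dz":0,"dy":0},{"wx":0,"wy":0,"wz":0,"claw":1,"dx":0,"dz":0,"dy":0}]}}

```text
time: 8.72
position: [0.4749, 0.1563, 0.1762]
tool_rot: [-0.412, -0.574, 0.575, 0.413]
force: [0.1, 0.6, -0.9]
opening: 0.0131
```

```bash
cat > go.py <<'E'
from h import *
import sys
bay=np.array([.5292,-.1960]);yaw=.3995
R=Ro.from_euler('z',yaw)
def B(x,y,z): return R.apply([x,y,0])+[bay[0],bay[1],z]  # bay xy, world z
def rep(g):
    s=state();tx=Ro.from_quat(s['tool_rot']).as_matrix();a=np.degrees(np.arctan2(tx[1,0],tx[0,0]))
    print('pos',s['position'].round(4),'bayxy',R.inv().apply(s['position']-B(0,0,0)).round(4),'tool d',tool(np.array(g)-s['position'],s).round(4),'wy',round((a-np.degrees(yaw)-90),2),'tilt y',tx[:,1].round(3),'F',s['force'].round(2),s['opening'].round(4),s['qpos'].round(2),s['time'])
if __name__=='__main__': rep(B(*map(float,sys.argv[1:4])))
E
python3 go.py 0 0 .19
```

```text
Traceback (most recent call last):
  File "go.py", line 9, in <module>
    if __name__=='__main__': rep(B(*map(float,sys.argv[1:4])))
                             ~~~^^^^^^^^^^^^^^^^^^^^^^^^^^^^^^
  File "go.py", line 8, in rep
    print('pos',s['position'].round(4),'bayxy',R.inv().apply(s['position']-B(0,0,0)).round(4),'tool d',tool(np.array(g)-s['position'],s).round(4),'wy',round((a-np.degrees(yaw)-90),2),'tilt y',tx[:,1].round(3),'F',s['force'].round(2),s['opening'].round(4),s['qpos'].round(2),s['time'])
                                                                                                                                                                                                                                         ^^^^^^^^^^^^^^^^^^
AttributeError: 'float' object has no attribute 'round'
```

```bash
sed -i "s/s\['opening'\].round(4)/round(s['opening'],4)/" go.py; python3 go.py 0 0 .19
```

```text
pos [0.4749 0.1563 0.1762] bayxy [0.087  0.3457 0.1762] tool d [-0.3512 -0.0138  0.0612] wy -4.23 tilt y [-0.001 -0.    -1.   ] F [ 0.14  0.64 -0.89] 0.0131 [ 0.25 -0.18  1.59  0.    1.73 -1.65] 8.725
```

Call:
{"method": "send_rows", "body": {"plan": [{"wx":0,"wy":-4.2,"wz":0,"claw":1,"dx":0,"dz":0.0,"dy":-0.014},{"wx":0,"wy":0,"wz":0,"claw":1,"dx":-0.02,"dz":0.035,"dy":0},{"wx":0,"wy":0,"wz":0,"claw":1,"dx":-0.03,"dz":0.035,"dy":0},{"wx":0,"wy":0,"wz":0,"claw":1,"dx":-0.045,"dz":0.017,"dy":0},{"wx":0,"wy":0,"wz":0,"claw":1,"dx":-0.05,"dz":0,"dy":0},{"wx":0,"wy":0,"wz":0,"claw":1,"dx":-0.05,"dz":0,"dy":0},{"wx":0,"wy":0,"wz":0,"claw":1,"dx":-0.05,"dz":0,"dy":0},{"wx":0,"wy":0,"wz":0,"claw":1,"dx":-0.05,"dz":0,"dy":0},{"wx":0,"wy":0,"wz":0,"claw":1,"dx":-0.035,"dz":0,"dy":0},{"wx":0,"wy":0,"wz":0,"claw":1,"dx":-0.016,"dz":0,"dy":0},{"wx":0,"wy":0,"wz":0,"claw":1,"dx":0,"dz":0,"dy":0},{"wx":0,"wy":0,"wz":0,"claw":1,"dx":0,"dz":0,"dy":0}]}}

```text
time: 10.22
position: [0.5297, -0.195, 0.1905]
tool_rot: [0.39, 0.59, -0.589, -0.391]
force: [-0.1, -0.6, -1.7]
opening: 0.0135
```

```bash
python3 go.py 0 0 .13; python3 - <<'E'
from h import *
p=get_image('wrist');save(p,'w5')
E
```

```text
pos [ 0.5297 -0.195   0.1905] bayxy [0.0009 0.0007 0.1905] tool d [-0.0008  0.0605  0.0009] wy 0.07 tilt y [-0.     0.001 -1.   ] F [-0.11 -0.57 -1.68] 0.0135 [-0.41 -0.01  1.41  0.    1.75 -2.38] 10.225
```

View pics/w5.png

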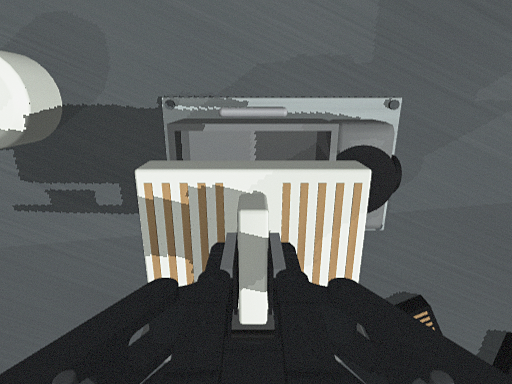

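The cartridge is held level over the bay. Its front edge runs (135,172)–(371,170), and the plate's front corners are at (162,97) and (404,97). I'll compare predictions with these.

```bash
python3 - <<'E'
from h import *
from go import B,R
s=state();p=get_image('wrist')
print('plate',proj(p,B(-.075,-.095,.006),s),proj(p,B(-.075,.155,.006),s))
print('rim outer front',proj(p,B(-.054,-.073,.072),s),proj(p,B(-.054,.073,.072),s))
Rt=Ro.from_quat(s['tool_rot']);P=s['position'];yw=R
bz=P[2]-.028
b=R.inv().apply(P-B(0,0,0))
for dx in(0,-.004,.004): print(dx,[proj(p,B(b[0]+dx-.042,b[1]+y,bz+z),s).round() .tolist() for z in(.024,0) for y in(-.06,.06)])
for dz in(.003,): print('dz',[proj(p,B(b[0]-.042,b[1]+y,bz+dz+z),s).round() .tolist() for z in(.024,0) for y in(-.06,.06)])
i=cv2.imread('pics/w5.png')[85:235,125:415];cv2.imwrite('pics/w5c.png',cv2.resize(i,None,fx=2.7,fy=2.7,interpolation=cv2.INTER_CUBIC))
E
```

```text
plate [160.33345888  96.83952741] [401.69149623  97.33468405]
rim outer front [165.77767986 122.89473959] [338.00706667 123.23973537]
0 [[132.0, 169.0], [373.0, 169.0], [148.0, 159.0], [357.0, 160.0]]
-0.004 [[131.0, 161.0], [374.0, 161.0], [148.0, 152.0], [358.0, 153.0]]
0.004 [[133.0, 176.0], [372.0, 177.0], [149.0, 166.0], [357.0, 166.0]]
dz [[130.0, 170.0], [376.0, 170.0], [147.0, 160.0], [359.0, 161.0]]
```

View pics/w5c.png

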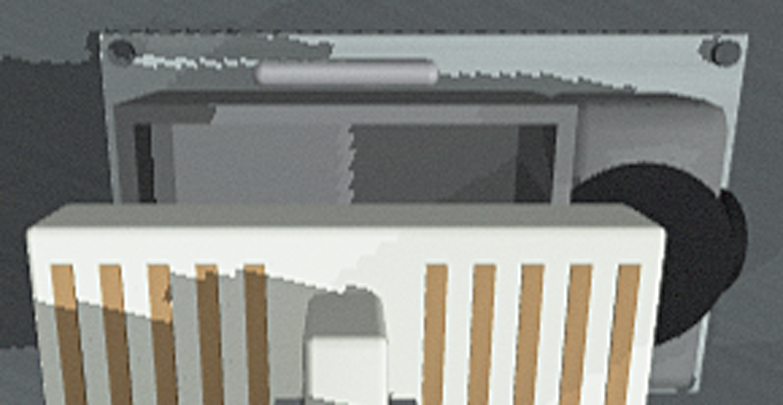

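Call:
{"method": "send_rows", "body": {"plan": [{"wx":0,"wy":0,"wz":0,"claw":1,"dx":-0.001,"dz":0.001,"dy":0.025},{"wx":0,"wy":0,"wz":0,"claw":1,"dx":0,"dz":0,"dy":0.025},{"wx":0,"wy":0,"wz":0,"claw":1,"dx":0,"dz":0,"dy":0.02},{"wx":0,"wy":0,"wz":0,"claw":1,"dx":0,"dz":0,"dy":0.015},{"wx":0,"wy":0,"wz":0,"claw":1,"dx":0,"dz":0,"dy":0.015},{"wx":0,"wy":0,"wz":0,"claw":1,"dx":0,"dz":0,"dy":0.015},{"wx":0,"wy":0,"wz":0,"claw":1,"dx":0,"dz":0,"dy":0.015},{"wx":0,"wy":0,"wz":0,"claw":1,"dx":0,"dz":0,"dy":0.007},{"wx":0,"wy":0,"wz":0,"claw":1,"dx":0,"dz":0,"dy":0},{"wx":0,"wy":0,"wz":0,"claw":1,"dx":0,"dz":0,"dy":0}]}}

```text
time: 11.58
position: [0.5298, -0.1977, 0.054]
tool_rot: [0.391, 0.59, -0.589, -0.39]
force: [-0.4, -0.5, -2.1]
opening: 0.0133
```

```bash
python3 go.py 0 0 .042
```

```text
pos [ 0.5298 -0.1977  0.054 ] bayxy [-0.0001 -0.0018  0.054 ] tool d [ 0.0018  0.012  -0.0001] wy 0.06 tilt y [ 0.001 -0.    -1.   ] F [-0.43 -0.46 -2.05] 0.0133 [-0.42  0.04  1.6   0.    1.5  -2.39] 11.575
```

No contact yet (about −2 N is the payload). Lowering gently onto the floor.

Call:
{"method": "send_rows", "body": {"plan": [{"wx":0,"wy":0,"wz":0,"claw":1,"dx":0.0015,"dz":0,"dy":0.004},{"wx":0,"wy":0,"wz":0,"claw":1,"dx":0,"dz":0,"dy":0.003},{"wx":0,"wy":0,"wz":0,"claw":1,"dx":0,"dz":0,"dy":0.002},{"wx":0,"wy":0,"wz":0,"claw":1,"dx":0,"dz":0,"dy":0}]}}

```text
time: 12.08
position: [0.5287, -0.1961, 0.044]
tool_rot: [-0.39, -0.589, 0.589, 0.391]
force: [0.1, 0.1, -2.3]
opening: 0.0134
```

Call:
{"method": "send_rows", "body": {"plan": [{"wx":0,"wy":0,"wz":0,"claw":1,"dx":0,"dz":0,"dy":0.001},{"wx":0,"wy":0,"wz":0,"claw":1,"dx":0,"dz":0,"dy":0.001},{"wx":0,"wy":0,"wz":0,"claw":1,"dx":0,"dz":0,"dy":0}]}}

```text
time: 12.45
position: [0.5288, -0.1961, 0.0422]
tool_rot: [-0.391, -0.589, 0.589, 0.391]
force: [-0.7, 0.1, -1.6]
opening: 0.013
```

Call:
{"method": "send_rows", "body": {"plan": [{"wx":0,"wy":0,"wz":0,"claw":1,"dx":0,"dz":0,"dy":0.001},{"wx":0,"wy":0,"wz":0,"claw":1,"dx":0,"dz":0,"dy":0}]}}

```text
time: 12.7
position: [0.5289, -0.1961, 0.042]
tool_rot: [0.391, 0.59, -0.589, -0.39]
force: [-1.7, 1.6, 3.4]
opening: 0.0135
```

It has reached the floor (force went from −2 N to +3.4 N). Releasing partway, then rising straight up.

Call:
{"method": "send_rows", "body": {"plan": [{"wx":0,"wy":0,"wz":0,"claw":0.75,"dx":0,"dz":0,"dy":-0.001},{"wx":0,"wy":0,"wz":0,"claw":0.6,"dx":0,"dz":0,"dy":0},{"wx":0,"wy":0,"wz":0,"claw":0.5,"dx":0,"dz":0,"dy":0},{"wx":0,"wy":0,"wz":0,"claw":0.5,"dx":0,"dz":0,"dy":0},{"wx":0,"wy":0,"wz":0,"claw":0.5,"dx":0,"dz":0,"dy":-0.01},{"wx":0,"wy":0,"wz":0,"claw":0.5,"dx":0,"dz":0,"dy":-0.03},{"wx":0,"wy":0,"wz":0,"claw":0.5,"dx":0,"dz":0,"dy":-0.05},{"wx":0,"wy":0,"wz":0,"claw":0.7,"dx":0,"dz":0,"dy":-0.05},{"wx":0,"wy":0,"wz":0,"claw":1,"dx":0,"dz":0,"dy":-0.04},{"wx":0,"wy":0,"wz":0,"claw":1,"dx":0,"dz":0,"dy":0},{"wx":0,"wy":0,"wz":0,"claw":1,"dx":0,"dz":0,"dy":0}]}}

```text
time: 14.08
position: [0.5287, -0.1961, 0.2221]
tool_rot: [-0.391, -0.589, 0.589, 0.391]
force: [-0.4, 0.4, -0.3]
opening: -0.0001
```

```bash
python3 - <<'E'
from h import *
from go import B,R,rep
from fit import fit
s=state();p=get_image('wrist');save(p,'w6');rep(B(0,0,.3))
rs=regions_of(p,'filter')
for r in rs: print(r['confidence'],r['pixel'],r['mask'].sum())
r=max(rs,key=lambda r:p['color'][r['mask']].mean())
o=fit(p,s,r['mask'],[.529,-.196,.4],.014);print(R.inv().apply([o.x[0],o.x[1],0]-B(0,0,0)).round(4),o.x[2],o.fun)
E
```

```text
pos [ 0.5284 -0.1959  0.2211] bayxy [-0.0007  0.0004  0.2211] tool d [-0.0003 -0.0789 -0.0006] wy 0.06 tilt y [-0.002  0.001 -1.   ] F [-0.53 -0.14 -0.48] -0.0001 [-0.42 -0.01  1.35  0.    1.8  -2.39] 14.125
0.88 [255.4, 166.7] 8172
0.72 [499.9, 348.0] 1605
0.7 [408.6, 301.9] 1404
[-0.0009  0.      0.    ] 0.40214945366728655 0.03009542451676046
```

View pics/w6.png

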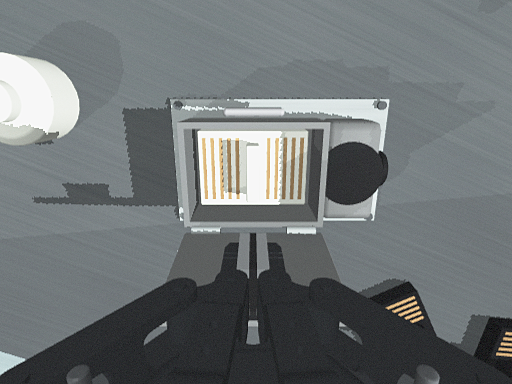

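The cartridge is seated in the bay (fit offset −0.9 mm, 0 mm; yaw matches), centred at about (253,167), with the cover still leaning back. Next I go over the cover and down behind it.

Call:
{"method": "send_rows", "body": {"plan": [{"wx":0,"wy":0,"wz":0,"claw":1,"dx":0,"dz":-0.02,"dy":-0.01},{"wx":0,"wy":0,"wz":0,"claw":1,"dx":0,"dz":-0.045,"dy":0},{"wx":0,"wy":0,"wz":0,"claw":1,"dx":0,"dz":-0.04,"dy":0},{"wx":0,"wy":0,"wz":0,"claw":1,"dx":0,"dz":-0.015,"dy":0},{"wx":0,"wy":0,"wz":0,"claw":1,"dx":0,"dz":0,"dy":0.02},{"wx":0,"wy":0,"wz":0,"claw":1,"dx":0,"dz":0,"dy":0.03},{"wx":0,"wy":0,"wz":0,"claw":1,"dx":0,"dz":0,"dy":0.025},{"wx":0,"wy":0,"wz":0,"claw":1,"dx":0,"dz":0,"dy":0},{"wx":0,"wy":0,"wz":0,"claw":1,"dx":0,"dz":0,"dy":0}]}}

```text
time: 15.3
position: [0.6393, -0.1493, 0.1577]
tool_rot: [-0.391, -0.589, 0.589, 0.391]
force: [-0.2, -0.3, 0.5]
opening: 0.0
```

```bash
python3 go.py .09 0 .155
```

```text
pos [ 0.6393 -0.1493  0.1577] bayxy [0.1196 0.0002 0.1577] tool d [-0.0001  0.0027  0.0296] wy 0.06 tilt y [-0.  0. -1.] F [-0.24 -0.3   0.49] 0.0 [-0.28  0.24  1.19  0.    1.71 -2.25] 15.3
```

Call:
{"method": "send_rows", "body": {"plan": [{"wx":0,"wy":0,"wz":0,"claw":1,"dx":0,"dz":0.014,"dy":0},{"wx":0,"wy":0,"wz":0,"claw":1,"dx":0,"dz":0.01,"dy":0},{"wx":0,"wy":0,"wz":0,"claw":1,"dx":0,"dz":0.01,"dy":-0.004},{"wx":0,"wy":0,"wz":0,"claw":1,"dx":0,"dz":0.01,"dy":-0.005},{"wx":0,"wy":0,"wz":0,"claw":1,"dx":0,"dz":0.01,"dy":-0.005},{"wx":0,"wy":0,"wz":0,"claw":1,"dx":0,"dz":0,"dy":0}]}}

```text
time: 16.05
position: [0.5891, -0.171, 0.1726]
tool_rot: [-0.391, -0.589, 0.589, 0.39]
force: [-0.4, -0.5, 1.0]
opening: -0.0001
```

Call:
{"method": "send_rows", "body": {"plan": [{"wx":0,"wy":0,"wz":0,"claw":1,"dx":0,"dz":0.0125,"dy":0.001},{"wx":0,"wy":0,"wz":0,"claw":1,"dx":0,"dz":0.0125,"dy":0.003},{"wx":0,"wy":0,"wz":0,"claw":1,"dx":0,"dz":0.0115,"dy":0.004},{"wx":0,"wy":0,"wz":0,"claw":1,"dx":0,"dz":0.0115,"dy":0.006},{"wx":0,"wy":0,"wz":0,"claw":1,"dx":0,"dz":0.01,"dy":0.007},{"wx":0,"wy":0,"wz":0,"claw":1,"dx":0,"dz":0.01,"dy":0.008}]}}

```text
time: 16.8
position: [0.5263, -0.1972, 0.1415]
tool_rot: [0.391, 0.589, -0.589, -0.391]
force: [2.4, -0.3, 0.3]
opening: 0.0001
```

```bash
python3 go.py -.017 0 .1236;  python3 - <<'E'
from h import *
p=get_image('scene')
i=cv2.cvtColor(p['color'],cv2.COLOR_RGB2BGR)[130:260,90:270];cv2.imwrite('pics/s2c.png',cv2.resize(i,None,fx=4,fy=4,interpolation=cv2.INTER_CUBIC))
E
```

```text
pos [ 0.5263 -0.1972  0.1415] bayxy [-3.200e-03  1.000e-04  1.415e-01] tool d [-0.0001  0.0179  0.0138] wy 0.05 tilt y [-0.  0. -1.] F [ 2.43 -0.27  0.33] 0.0001 [-0.42 -0.01  1.49  0.    1.66 -2.39] 16.8
```

View pics/s2c.png

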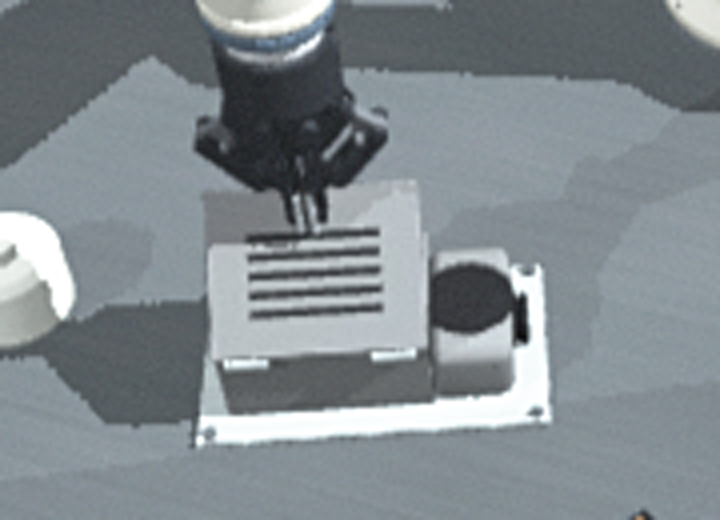

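The cover is swinging down with the fingertips on its outer face, near the first slot. Continuing the arc.

Call:
{"method": "send_rows", "body": {"plan": [{"wx":0,"wy":0,"wz":0,"claw":1,"dx":0,"dz":0.009,"dy":0.008},{"wx":0,"wy":0,"wz":0,"claw":1,"dx":0,"dz":0.009,"dy":0.01},{"wx":0,"wy":0,"wz":0,"claw":1,"dx":0,"dz":0.007,"dy":0.009},{"wx":0,"wy":0,"wz":0,"claw":1,"dx":0,"dz":0.005,"dy":0.009},{"wx":0,"wy":0,"wz":0,"claw":1,"dx":0,"dz":0.004,"dy":0.007},{"wx":0,"wy":0,"wz":0,"claw":1,"dx":0,"dz":0.003,"dy":0.003},{"wx":0,"wy":0,"wz":0,"claw":1,"dx":0,"dz":0,"dy":0}]}}

```text
time: 17.73
position: [0.4925, -0.2114, 0.096]
tool_rot: [-0.39, -0.589, 0.59, 0.391]
force: [0.2, -0.4, 0.1]
opening: -0.0003
```

```bash
python3 go.py -.042 0 .081
```

```text
pos [ 0.4925 -0.2114  0.096 ] bayxy [-0.0398  0.0001  0.096 ] tool d [-0.0001  0.015   0.0022] wy 0.04 tilt y [-0.001  0.    -1.   ] F [ 0.19 -0.35  0.09] -0.0003 [-0.47 -0.06  1.63 -0.    1.58 -2.44] 17.725
```

Now pressing down in small steps.

Call:
{"method": "send_rows", "body": {"plan": [{"wx":0,"wy":0,"wz":0,"claw":1,"dx":0,"dz":0.002,"dy":0.002},{"wx":0,"wy":0,"wz":0,"claw":1,"dx":0,"dz":0,"dy":0.002},{"wx":0,"wy":0,"wz":0,"claw":1,"dx":0,"dz":0,"dy":0.002},{"wx":0,"wy":0,"wz":0,"claw":1,"dx":0,"dz":0,"dy":0}]}}

```text
time: 18.23
position: [0.491, -0.2123, 0.091]
tool_rot: [-0.391, -0.589, 0.59, 0.39]
force: [-2.8, 0.6, 5.2]
opening: -0.0002
```

Call:
{"method": "send_rows", "body": {"plan": [{"wx":0,"wy":0,"wz":0,"claw":1,"dx":0,"dz":0,"dy":0.002},{"wx":0,"wy":0,"wz":0,"claw":1,"dx":0,"dz":0,"dy":0.002},{"wx":0,"wy":0,"wz":0,"claw":1,"dx":0,"dz":0,"dy":0}]}}

```text
time: 18.6
position: [0.4906, -0.2125, 0.0877]
tool_rot: [-0.391, -0.589, 0.59, 0.391]
force: [-4.5, 0.2, 7.0]
opening: -0.0001
```

Call:
{"method": "send_rows", "body": {"plan": [{"wx":0,"wy":0,"wz":0,"claw":1,"dx":0,"dz":0,"dy":0.002},{"wx":0,"wy":0,"wz":0,"claw":1,"dx":0,"dz":0,"dy":0.002},{"wx":0,"wy":0,"wz":0,"claw":1,"dx":0,"dz":0,"dy":0}]}}

```text
time: 18.98
position: [0.4908, -0.2119, 0.0814]
tool_rot: [0.39, 0.59, -0.589, -0.391]
force: [0.3, -0.6, 0.1]
opening: -0.0
```

Call:
{"method": "send_rows", "body": {"plan": [{"wx":0,"wy":0,"wz":0,"claw":1,"dx":0,"dz":0,"dy":0.002},{"wx":0,"wy":0,"wz":0,"claw":1,"dx":0,"dz":0,"dy":0}]}}

```text
time: 19.23
position: [0.4911, -0.212, 0.0808]
tool_rot: [0.391, 0.59, -0.589, -0.39]
force: [-0.9, 0.8, 3.5]
opening: -0.0
```

It snapped: the force dropped to zero at z = 0.0814, then met a hard stop at 0.081. One firm press more, then retreat and check.

Call:
{"method": "send_rows", "body": {"plan": [{"wx":0,"wy":0,"wz":0,"claw":1,"dx":0,"dz":0,"dy":0.002},{"wx":0,"wy":0,"wz":0,"claw":1,"dx":0,"dz":0,"dy":0}]}}

```text
time: 19.48
position: [0.4912, -0.212, 0.0807]
tool_rot: [0.391, 0.59, -0.589, -0.39]
force: [-5.4, 2.7, 13.7]
opening: 0.0
```

Call:
{"method": "send_rows", "body": {"plan": [{"wx":0,"wy":0,"wz":0,"claw":1,"dx":0,"dz":0,"dy":-0.01},{"wx":0,"wy":0,"wz":0,"claw":1,"dx":0,"dz":0,"dy":-0.03},{"wx":0,"wy":0,"wz":0,"claw":1,"dx":0,"dz":0,"dy":-0.05},{"wx":0,"wy":0,"wz":0,"claw":1,"dx":0,"dz":0,"dy":-0.05},{"wx":0,"wy":0,"wz":0,"claw":1,"dx":0,"dz":0,"dy":-0.03},{"wx":0,"wy":0,"wz":0,"claw":1,"dx":0,"dz":0,"dy":0},{"wx":0,"wy":0,"wz":0,"claw":1,"dx":0,"dz":0,"dy":0}]}}

```text
time: 20.35
position: [0.4909, -0.212, 0.2467]
tool_rot: [-0.39, -0.589, 0.59, 0.391]
force: [0.5, 0.3, -0.8]
opening: 0.0001
```

```bash
python3 - <<'E'
from h import *
from go import B,R,rep
rep(B(0,0,.3));s=state();p=get_image('wrist');save(p,'w7')
for a in(0,.05,.1):
    c,sn=np.cos(a),np.sin(a)
    print(a,[proj(p,B(.058-.116*c+.009*sn,y,.072+.116*sn+.009*c),s).round(1).tolist() for y in(-.073,.073)])
t=get_image('top')
for k in('canister','hammer'):
    for r in regions_of(t,k): print(k,r['confidence'],r['pixel'])
E
python3 -c "
import cv2
i=cv2.imread('pics/w7.png')[60:260,110:410];cv2.imwrite('pics/w7c.png',cv2.resize(i,None,fx=2.6,fy=2.6,interpolation=cv2.INTER_CUBIC))"
```

```text
pos [ 0.4909 -0.212   0.2467] bayxy [-4.150e-02  2.000e-04  2.467e-01] tool d [-0.0001 -0.0533 -0.0415] wy 0.06 tilt y [-0.002  0.001 -1.   ] F [ 0.53  0.27 -0.78] 0.0001 [-0.47 -0.08  1.37  0.    1.85 -2.44] 20.35
0 [[181.8, 157.4], [322.8, 157.6]]
0.05 [[180.5, 159.1], [324.1, 159.2]]
0.1 [[179.3, 161.1], [325.3, 161.2]]
canister 0.81 [391.3, 174.3]
hammer 0.92 [104.6, 183.1]
```

View pics/w7c.png

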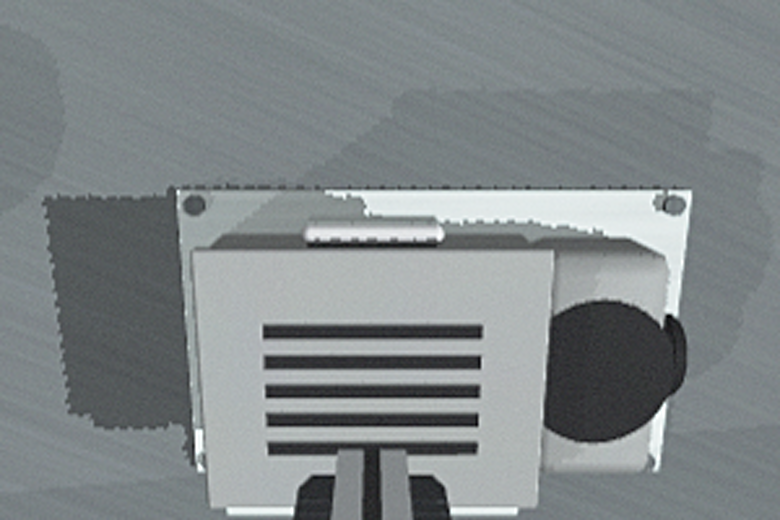

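```bash
python3 - <<'E'
from h import *
for n in('scene','top'):
    p=get_image(n);o=cv2.cvtColor(cv2.imread(f'pics/{n}.png'),cv2.COLOR_BGR2RGB)
    for r in regions_of(p,'canister')[:1]: print(n,r['pixel'],r['mask'].sum())
    for nm,i in(('old',o),('new',p['color'])):
        x0,x1,y0,y1=(60,120,170,230) if n=='scene' else (365,415,145,195)
        m=np.zeros(i.shape[:2],bool);m[y0:y1,x0:x1]=(i[y0:y1,x0:x1].min(2)>185);print(nm,np.argwhere(m).mean(0)[::-1].round(1),m.sum())
E
```

```text
scene [90.1, 199.6] 878
old [ 90.8 199.3] 929
new [ 90.8 199.4] 918
top [388.6, 173.8] 439
old [388.9 168.6] 653
new [380.5 163.4] 966
```

```bash
python3 -c "
from station import *
print(sign_off())"
```

```text
the job is handed in; nothing more can be done
None
```

The white cartridge is in the blower's bay, bar up, and the cover is snapped shut over it. I handed the job in at about 20.5 s; no verdict was reported.

- **Placing:** I gripped the cartridge by its bar and made a half turn so the wrist camera stayed clear of the open cover. I lowered it until the force showed it was on the bay floor, then let go. A silhouette fit afterwards put it within 1 mm of the bay centre, with its yaw within 0.01 rad of the bay's.
- **Closing:** I pushed the cover over from behind and pressed its free edge. The force built to about 8 N, dropped to zero as the catch snapped, and met a hard stop at 81 mm, the shut height. After I backed off, the cover edge in the wrist picture matched the shut position.
- **Bystanders:** In the scene camera the canister is where it started, to within a pixel. The top camera disagreed, with a shift of about 5 pixels; I put that down to the arm partly hiding the canister there. The hammer detection moved about 4 pixels in the top camera, though the arm never went near it. I took that as detection noise and did not check it further.
- **Other check:** With the cartridge held over the bay, its edges looked about 3 mm lower than predicted. I allowed for this by lowering on force rather than on height.

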